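# Dial open the combination lock box

### The arm

A 6-joint arm with a two-finger parallel gripper is mounted at the origin on a cart in front of the work surface, level with it; the furniture and walls round the work are solid. World frame = base frame: x ahead of the robot, y to its left, z up, the work surface at z = 0. Lengths are in m, angles in rad, forces in N, time in s.
With the tool pointing down it reaches from about 0.35 to 0.85 m from the base axis. Payload 8.1 kg.
Tool frame: the origin (TCP) lies at the very end of the fingers, on their centre line; the grasp point (between the pads) lies 19 mm behind it (grasp_offset is the distance from the TCP to the grasp point, in m); z points along the fingers, y is the direction in which the jaws open and shut (so a half turn about z gives the same grasp; the last joint's range is limited). The gripper opens to 93 mm and grips with 3 to 60 N. Pads are 15 mm wide; open, the fingers measure 128 mm over their backs; the gripper's body (75 mm by 188 mm) begins 65 mm behind the grasp point.
Start: joints at [-1.357, 0.13, 1.488, -0, 1.523, -0.085], TCP at [0.177, -0.573, 0.219] pointing down, gripper open.
Joint ranges: [-2.96, 2.96], [-0.89, 2.26], [0.02, 2.5], [-1.34, 4.48], [0, 2.73], [-2.66, 2.66]. Speed limits (rad/s): [2.39, 2.39, 2.79, 3.14, 3.14, 3.14].

### API

Orientations are given as a rotation vector (axis times angle).
In Python, from plant import read_state, read_camera, close_job, search_frame, masks_of, grasp_offset gives the robot as it stands.
- The arm moves only by the tool drive_tool, never from a script. Its argument "plan" is a list of rows, each an object with "claw": the closure, from 0 (fully open) to 1 (shut); "linear": the shift along the tool's x, y, z in cm, a list of three; "angular": the turn, a rotation vector about the tool's x, y, z in degrees, a list of three. In form: [{"claw": claw, "linear": [tx, ty, tz], "angular": [ax, ay, az]}, ...]. A call has 1 to 12 rows; each row shifts and turns the commanded pose from where the row before left it, along the tool's axes as they then stand; what a row does not reach is not made up. A row lasts 1/8 s, in which the tool goes at most 62.5 mm and 10.7 degrees, less where a joint would pass 70% of its speed; a pose out of reach is approached as far as the arm can. A call is refused whole if a number of a shift passes 6.25 or a number of a turn 10.7, either way. A call with a gripper value outside its range is refused whole. The fingers move at their own pace and stop on an object; "newtons" is the grip in N (left out, the last holds). Time passes only in rows, so rows that do not move let the fingers close. It gives the time, the measured TCP pose, the force and the opening at its end, in the units of the state.
- read_state(): the state, without advancing time (a new reading comes with each control period).
- read_camera(name): name is "scene" or "top"; returns a dict with "pixels" (400x640x3 uint8, red, green, blue), "K" (3x3 intrinsics, pixels), "xyz" and "attitude" of the camera in the world. Camera axes: x right, y up, looking along -z (the intrinsics and any distortion apply to the point x, -y, -z); pixel columns grow to the right and rows downward; lengths in m; the calibration is good to about 2 mm. A picture is of the moment at which its call begins. There is no depth.
- close_job(): hands the job in, once; it reports no verdict.
Trained networks look in a picture, given as the dict that the camera call returned (one of the last four; its "shot" number tells which), for a name from the list of things; names that differ only in an ending like _2 or _b are one class to them, and where a whole thing is asked for, a point or a joint stands for the part that bears it (a point fixed in the world has none). Each returns a list of dicts, best first, with "p" (0 to 1); they miss things now and then, are a little off and sometimes report something else, mostly with a low value. They report only what shows in the picture. A call takes as long as a camera call.
- search_frame(picture, label): "at" ([x, y, z] in m, in world coordinates, good to about 4 mm: the middle of the surface that is visible of it).
- masks_of(picture, label): "mask" (400x640 bool, what is visible of it).
The state is a dict: "t": time; "q": joint angles; "dq": joint speeds; "joint_torque": joint torques, N m; "tool_pos": TCP position; "orientation": TCP orientation; "force": force on the tool from outside, world axes, zero at the start; "wrist_torque": the same for the moment, N m; "opening": finger opening in m.
Only numpy, scipy, OpenCV 4.12 (cv2) and the standard library are available. Lean on these libraries where they do the work, as an engineer would, in place of code of your own. Each camera call takes 0.05 s, during which the arm holds its last target.

### The job

Open the combination lock box: turn its dial right (clockwise) to 2 o'clock and stop there, then left to 11 o'clock and stop there, then right again, past 2 o'clock and on slowly by feel, until the bolt drops into its gate, the dial is caught and the lid springs up; do not force the dial once it is caught. Then let go of it, and leave the things standing around where they are.

Things in the scene. Friction and masses are not known exactly. Their poses are not given: they have to be found in the camera images.
- lockbox: grey sheet-metal lock box fixed to the stand, 235 mm deep, 190 wide, 142 high; origin: centre of its underside; x from its front (robot side) to its back, z up; yaw within 0.25 rad. Above the 60 mm front wall a panel, 180 mm long, slopes up and back at 27 degrees from level and carries the dial, whose axis so leans 27 degrees from vertical towards the robot. The flat top behind is the lid.
- twelve (a point): the double white mark on the sloping panel, 42 mm from the dial axis at the upper side of the dial: 12 o'clock. Twelve white marks round the dial stand like the hours of a clock seen facing it: 3 o'clock is on the robot's right. Axes: x up the slope, z out of the panel.
- bolt_guide (a point): the steel guide of the spring bolt, on the panel 70 mm up the slope from the dial axis, 50 mm wide, 14 mm high over the panel; fixed. Keep fingers off it. Axes: x up the slope, z out of the panel.
- bolt: the spring bolt; its origin lies on the dial axis at the panel's face while the bolt is shut, and slides 12 mm down the slope as the bolt drops. A steel plate 28 mm long, 30 wide, 60 to 88 mm up the slope from that origin, 10 mm high over the panel; its upper end holds a strap of the lid, and a pin under the panel rides on the hidden wheel, 40 mm from the dial axis. Axes: x up the slope, z out of the panel.
- dial_grip (a point): grip point of the dial, on its axis, 32 mm out from the panel; z outward along the axis, x along the bar to its pointed end (the pointer); turns with the dial. Dial: black disc 72 mm across, 9 mm high, on it an aluminium bar grip 61 mm long (30 behind the axis, 31 to the point), 20 wide, top 47 mm out from the panel; sides parallel from the rear to 20 mm ahead of the axis.
- dial (a joint): dial angle, rad: 0 = pointer at 12 o'clock, growing clockwise (right): 1.047 is 2 o'clock, -0.524 is 11. Starts between -0.4 and 0.4; stops at -1.2 and 2.8; stays where left; about 0.1 N m to turn. Somewhere from 1.75 to 2.45 (differs each time) the spring bolt drops into a hidden gate: the dial is then caught, with 0.1 rad of play, and cannot turn back. Forcing it on over about 1 N m harms the bolt.
- lid_edge (a point): middle of the front edge of the lid, on its upper face, at the top of the slope. The lid (75 mm deep, hinged along the back of the box) lies level, held shut by the bolt; once the bolt has dropped a weak spring lifts it by itself: the edge rises about 20 mm and the lid tilts 0.3 rad. z is square to the lid, x towards its hinge.
- parcel_mid (a point): centre of a small wrapped parcel with a ribbon bow, 69 x 86 x 57 mm, a loose bystander
- stamp_mid (a point): centre of a wooden hand stamp with a turned knob, 32 x 44 x 68 mm, a loose bystander
- reel_mid (a point): centre of a flat white ribbon reel, 104 mm across, 34 mm high, a loose bystander

How it is judged:
By the outcome, as a careful person would: the job done as asked, in the order asked, and still so for the second after the job is handed in, with the robot touching nothing.
It also fails if it takes over 54 s, if anything falls off the work surface, if the arm or the gripper's body presses on something with over 40 N, if the wrist force passes 120 N, or if a joint passes its speed limit or range.

## Working session

There is one attempt and no reset: what is moved stays moved. The work goes in short steps, Python scripts to look and compute and a tool call to move; the robot and the scene stay as the last step left them, time stands still between calls to the robot, and variables do not carry over. Pictures are saved under pics/ and viewed, and the job is handed in when it is done.

Besides the shell and the picture viewer there is one more tool, called after ">>>" as name([rows], argument=value, ...), one row to a line, values as JSON. drive_tool: Moves the arm, as the interface text tells. Its arguments: {"type":"object","properties":{"plan":{"type":"array"},"newtons":{"type":"number"}},"required":["plan"]}

```bash
ls; mkdir -p pics
cat > h.py <<'E'
import numpy as np, cv2
from scipy.spatial.transform import Rotation as R
from plant import *
def shot(name,fn):
    p=read_camera(name); cv2.imwrite('pics/'+fn,cv2.cvtColor(p['pixels'],cv2.COLOR_RGB2BGR)); return p
E
python3 - <<'E'
from h import *
print(read_state(),grasp_offset)
for n in ['scene','top']:
    p=shot(n,n+'1.png')
    print({k:p[k] for k in p if k!='pixels'})
    for l in ['lockbox','twelve','bolt_guide','bolt','dial_grip','lid_edge','parcel_mid','stamp_mid','reel_mid']:
        r=search_frame(p,l); print(n,l,[(np.round(a['at'],4),round(a['p'],2)) for a in r[:2]])
E
```

```text
pics
{'t': 0.0, 'q': array([-1.35740495e+00,  1.31143284e-01,  1.48926724e+00, -3.13451366e-07,
        1.52297451e+00, -8.54182790e-02]), 'dq': array([ 0.00089378, -0.0005348 ,  0.00072175,  0.00063014,  0.00055677,
       -0.00096375]), 'joint_torque': array([ 2.45134259e-03, -5.59834313e+01, -4.91756094e+01,  7.68467761e-02,
        3.51993064e-02, -1.66309728e-04]), 'tool_pos': array([ 0.17652236, -0.57286425,  0.21760473]), 'orientation': array([-3.10482605e+00, -4.67358642e-01,  1.80417125e-04]), 'force': array([ 0.47124313, -0.06877747,  0.57698485]), 'wrist_torque': array([ 0.01962923, -0.00260499,  0.02136842]), 'opening': 0.09281560151010432} 0.0188
{'K': array([[367.39798042,   0.        , 316.17859955],
       [  0.        , 367.39798042, 204.6546346 ],
       [  0.        ,   0.        ,   1.        ]]), 'xyz': array([0.27858891, 0.52193653, 0.689762  ]), 'attitude': array([ 0.27973524, -1.04446522, -2.44454807]), 'shot': 1}
scene lockbox []
scene twelve []
scene bolt_guide [(array([ 0.6476, -0.121 ,  0.1135]), 0.7)]
scene bolt [(array([ 0.7276, -0.1133,  0.1435]), 0.5)]
[... 411 characters left out ...]
97679,   0.        , 319.15266658],
       [  0.        , 483.82097679, 206.70860389],
       [  0.        ,   0.        ,   1.        ]]), 'xyz': array([ 0.42959961, -0.03543557,  1.3200261 ]), 'attitude': array([ 0.11917738, -0.07996591, -1.59779141]), 'shot': 2}
top lockbox [(array([ 0.7161, -0.1192,  0.1209]), 0.78)]
top twelve []
top bolt_guide []
top bolt []
top dial_grip [(array([ 0.6574, -0.1243,  0.1103]), 0.73)]
top lid_edge [(array([ 0.7864, -0.1087,  0.1451]), 0.7), (array([ 0.4058, -0.1004,  0.0347]), 0.31)]
top parcel_mid [(array([0.4074, 0.1904, 0.0402]), 0.88)]
top stamp_mid [(array([ 0.4018, -0.2005,  0.0171]), 0.48)]
top reel_mid [(array([ 0.4054, -0.1037,  0.0353]), 0.95)]
```

View pics/scene1.png

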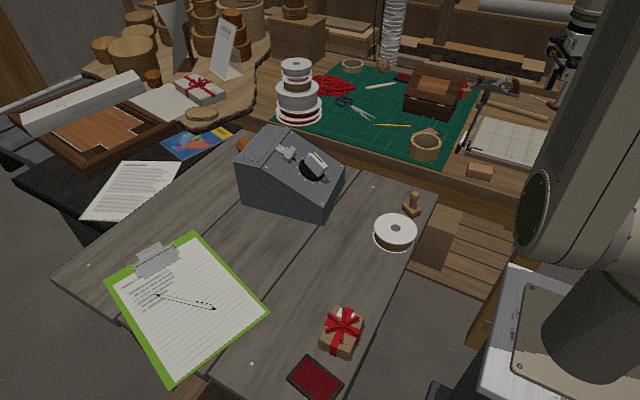

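View pics/top1.png

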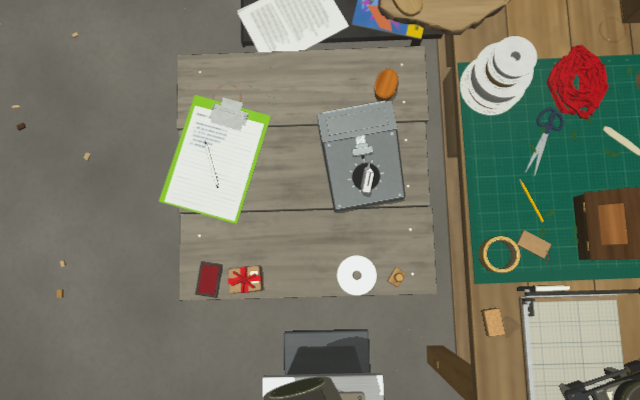

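Run:
```python
import cv2
a=cv2.imread('pics/top1.png')[40:210,240:470]; cv2.imwrite('pics/top1z.png',cv2.resize(a,None,fx=3.4,fy=3.4,interpolation=cv2.INTER_CUBIC))
a=cv2.imread('pics/scene1.png')[150:330,70:310]; cv2.imwrite('pics/scene1z.png',cv2.resize(a,None,fx=3.3,fy=3.3,interpolation=cv2.INTER_CUBIC))
```

```text
(no output)
```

View pics/top1z.png

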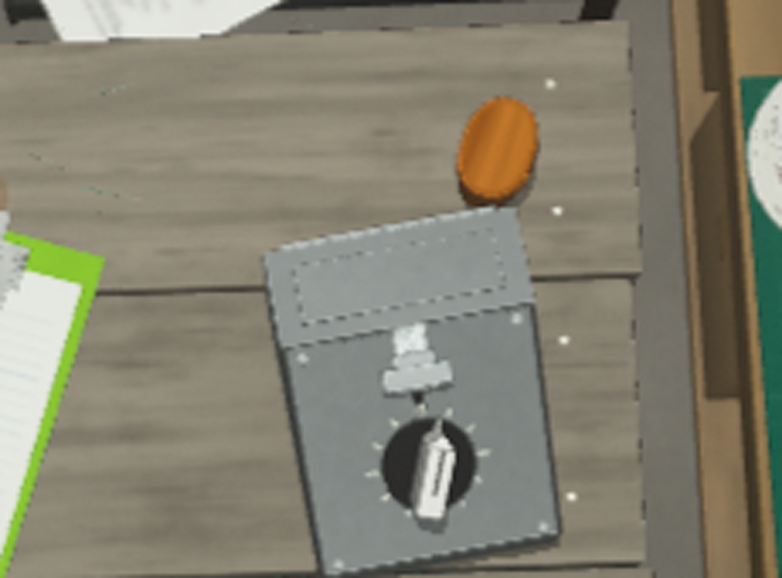

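View pics/scene1z.png

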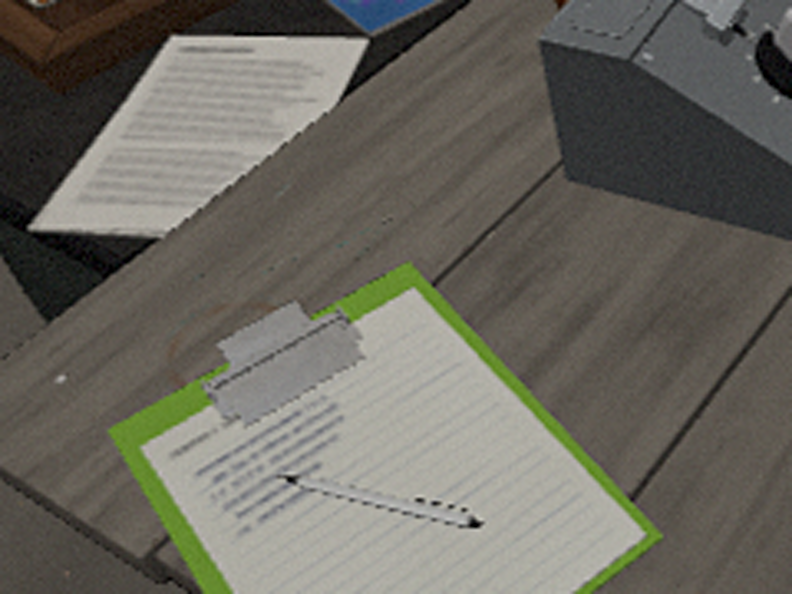

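Run:
```python
import cv2
a=cv2.imread('pics/scene1.png')[115:225,228:358]; cv2.imwrite('pics/scene1y.png',cv2.resize(a,None,fx=5,fy=5,interpolation=cv2.INTER_CUBIC))
a=cv2.imread('pics/top1.png')[95:215,310:415]; cv2.imwrite('pics/top1y.png',cv2.resize(a,None,fx=5,fy=5,interpolation=cv2.INTER_CUBIC))
```

```text
(no output)
```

View pics/scene1y.png

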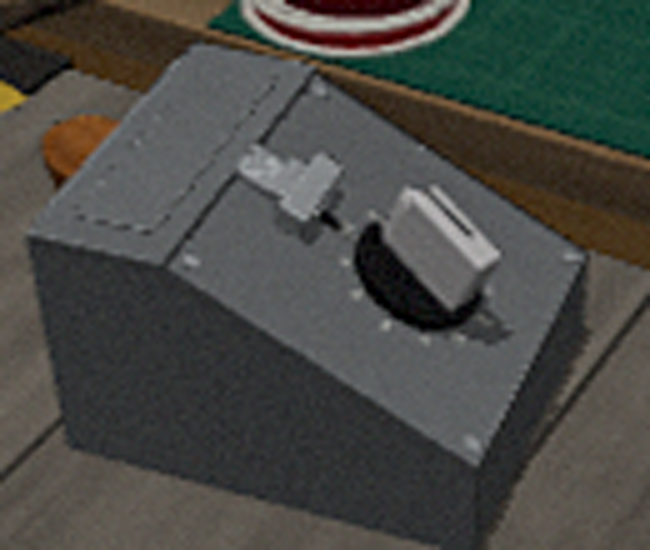

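View pics/top1y.png

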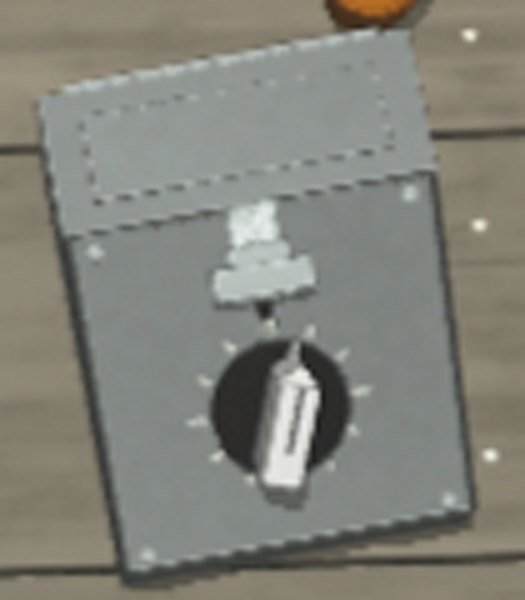

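```bash
cat > geo.py <<'E'
from h import *
from scipy.optimize import least_squares
cams={}
cams['scene']=dict(K=np.array([[367.398,0,316.1786],[0,367.398,204.6546],[0,0,1]]),xyz=np.array([0.27858891,0.52193653,0.689762]),att=np.array([0.27973524,-1.04446522,-2.44454807]))
cams['top']=dict(K=np.array([[483.821,0,319.15267],[0,483.821,206.7086],[0,0,1]]),xyz=np.array([0.42959961,-0.03543557,1.3200261]),att=np.array([0.11917738,-0.07996591,-1.59779141]))
def proj(n,P):
    c=cams[n]; p=(np.atleast_2d(P)-c['xyz'])@R.from_rotvec(c['att']).as_matrix()
    p=p*[1,-1,-1]; q=p@c['K'].T; return q[:,:2]/q[:,2:]
def ray(n,uv):
    c=cams[n]; d=np.linalg.inv(c['K'])@np.r_[uv,1]; d=d*[1,-1,-1]; return c['xyz'],R.from_rotvec(c['att']).as_matrix()@d
def on_plane(n,uv,p0,nn):
    o,d=ray(n,uv); return o+d*((p0-o)@nn)/(d@nn)
th=np.radians(27)
def box(x,y,yaw):
    Rz=R.from_euler('z',yaw).as_matrix(); o=np.array([x,y,0.])
    return o,Rz
def panel(x,y,yaw):
    o,Rz=box(x,y,yaw)
    ux=Rz@[np.cos(th),0,np.sin(th)]; uz=Rz@[-np.sin(th),0,np.cos(th)]; uy=np.cross(uz,ux)
    return o+Rz@[-.1175,0,.06],np.c_[ux,uy,uz]
E
python3 - <<'E'
from geo import *
z=lambda l,ox,oy:(np.array(l,float)+.5)/5-.5+[ox,oy]
xs,xe=-.1175,.1175; xm=-.1175+.18*np.cos(th); h=.06+.18*np.sin(th); w=.095
S=z([(30,237),(165,268),(475,465),(585,258),(315,68),(190,45),(70,447)],228,115)
SP=np.array([(xe,w,h),(xm,w,h),(xs,w,.06),(xs,-w,.06),(xm,-w,h),(xe,-w,h),(xe,w,0)])
T=z([(38,98),(410,30),(68,236),(435,172),(125,572),(472,515)],310,95)
TP=np.array([(xe,w,h),(xe,-w,h),(xm,w,h),(xm,-w,h),(xs,w,.06),(xs,-w,.06)])
def res(p,which='both'):
    o,Rz=box(*p); out=[]
    if which!='top': out.append(proj('scene',o+SP@Rz.T)-S)
    if which!='scene': out.append(proj('top',o+TP@Rz.T)-T)
    return np.vstack(out).ravel()
for wch in ['scene','top','both']:
    r=least_squares(res,[.7,-.12,.1],args=(wch,)); print(wch,r.x,np.round(r.fun.reshape(-1,2),1).tolist())
p=r.x; o,P=panel(*p)
c=on_plane('top',z([(279.3,406)],310,95)[0],o,P[:,2]); print('dial centre',c,'panel coords',P.T@(c-o))
P0=o
# marks
for n,l,off in [('top',[(228,347),(204,381),(196,421),(215,457),(250,481),(310,331),(343,354),(363,390),(266,325)],(310,95)),('scene',[(347,262),(357,295),(387,326),(425,341),(460,340),(373,214)],(228,115))]:
    for uv in z(l,*off):
        v=P.T@(on_plane(n,uv,c,P[:,2])-c); print(n,np.round(v*1e3,1),round(np.degrees(np.arctan2(-v[1],v[0])),1),round(np.hypot(v[0],v[1])*1e3,1))
# bar top corners plane at 47mm
for n,l,off in [('top',[(293,342),(262,487),(300,490),(281,370),(318,388)],(310,95)),('scene',[(497,262),(462,305),(405,190),(388,228),(432,187)],(228,115))]:
    for uv in z(l,*off):
        v=P.T@(on_plane(n,uv,c+.047*P[:,2],P[:,2])-c); print(n,'bar',np.round(v*1e3,1))
E
```

```text
scene [ 0.71546183 -0.12239881  0.16435265] [[-0.7, 0.2], [-0.4, 0.3], [0.2, 0.8], [0.4, -2.2], [0.2, 0.2], [0.7, 0.0], [-0.3, -0.0]]
top [ 0.71238069 -0.12089638  0.14357629] [[0.1, -0.3], [0.1, 0.2], [-0.8, 0.6], [0.8, 0.2], [-1.1, 0.1], [0.9, -1.0]]
both [ 0.71357778 -0.12114327  0.15165515] [[-0.6, 0.3], [-0.4, 0.6], [-0.1, 1.7], [1.1, -1.4], [1.0, 0.6], [1.6, 0.2], [-0.2, 0.0], [-0.1, -0.4], [-0.2, -0.4], [-0.8, 0.4], [0.7, -0.5], [-0.6, -0.1], [1.3, -1.8]]
dial centre [ 0.66214636 -0.12830327  0.09341325] panel coords [ 7.35990163e-02  6.92155948e-04 -1.29126228e-16]
top [35.8 21.5 -0. ] -31.0 41.8
top [20.4 36.3 -0. ] -60.6 41.6
top [ 0.2 43.5  0. ] -89.8 43.5
top [-20.8  36.7  -0. ] -119.6 42.2
top [-37.2  20.7  -0. ] -150.9 42.5
top [ 36.3 -21.   -0. ] 30.1 41.9
top [ 21.2 -36.1  -0. ] 59.6 41.8
top [  0.3 -43.8  -0. ] 89.6 43.8
top [43.6  0.7 -0. ] -0.9 43.6
scene [35.6 19.2 -0. ] -28.3 40.5
scene [22.1 35.3  0. ] -57.9 41.7
scene [ 0.9 42.1  0. ] -88.7 42.1
scene [-19.5  36.2  -0. ] -118.3 41.1
scene [-34.8  21.6  -0. ] -148.2 40.9
scene [ 38.3 -22.1   0. ] 29.9 44.2
top bar [45.3 -6.2 47. ]
top bar [-25.5  19.4  47. ]
top bar [-30.7   0.9  47. ]
top bar [32.4  1.6 47. ]
top bar [ 19.9 -15.2  47. ]
scene bar [-27.5   8.6  47. ]
scene bar [-23.2  48.9  47. ]
scene bar [30.6  1.6 47. ]
scene bar [27.2 32.  47. ]
scene bar [ 20.1 -11.7  47. ]
```

```bash
cat > ov.py <<'E'
from geo import *
import sys
pb=(.71357778,-.12114327,.15165515); S0=.0736
def overlay(n,img,t,out,crop,k=5,lift=(.009,.047)):
    o,P=panel(*pb); c=o+P@[S0,.0007,0]
    img=img[crop[1]:crop[3],crop[0]:crop[2]]; img=cv2.resize(img,None,fx=k,fy=k,interpolation=cv2.INTER_CUBIC)
    d=np.array([np.cos(t),-np.sin(t)]); l=np.array([np.sin(t),np.cos(t)])
    for z,col in zip(lift,[(255,0,0),(0,0,255)]):
        pts=[np.r_[a*d+b*l,z] for a,b in [(-.03,.01),(.02,.01),(.031,0),(.02,-.01),(-.03,-.01)]]
        uv=proj(n,c+np.array(pts)@P.T)
        uv=(uv-[crop[0],crop[1]]+.5)*k-.5
        cv2.polylines(img,[np.round(uv).astype(int)],True,col,1)
    cv2.imwrite(out,img)
E
python3 - <<'E'
from ov import *
for t in (.22,.30):
    overlay('top',cv2.imread('pics/top1.png'),t,f'pics/ovt{t}.png',(335,145,395,205),6)
    overlay('scene',cv2.imread('pics/scene1.png'),t,f'pics/ovs{t}.png',(290,140,350,200),6)
a=[cv2.imread(f'pics/ov{c}{t}.png') for t in (.22,.30) for c in 'ts']
cv2.imwrite('pics/ovm.png',np.vstack([np.hstack(a[:2]),np.hstack(a[2:])])[:, :])
b=cv2.imread('pics/ovm.png'); cv2.imwrite('pics/ovm.png',cv2.resize(b,(600,600)))
E
```

```text
(no output)
```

View pics/ovm.png

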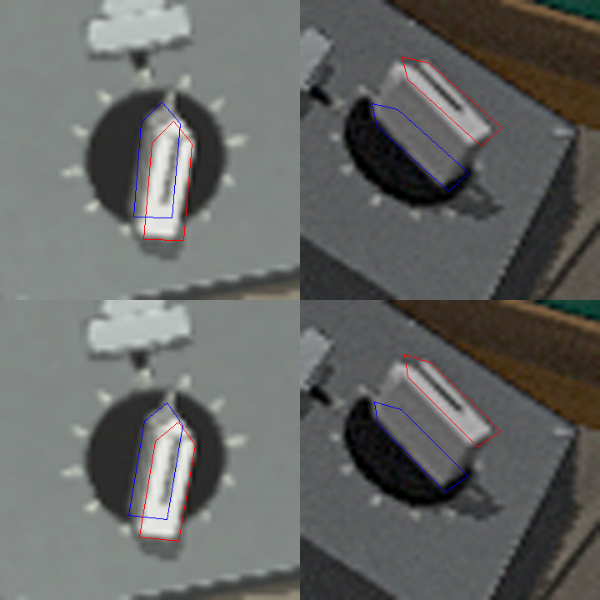

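```bash
cat > plan.py <<'E'
from ov import *
o,P=panel(*pb); C=o+P@[S0,.0007,0]
def target(t,out,lat=(0,0)):
    # tool pose for dial angle t, TCP 'out' m from panel; tool x = -pointer
    zt=-P[:,2]; xt=-(np.cos(t)*P[:,0]-np.sin(t)*P[:,1]); yt=np.cross(zt,xt)
    return C+P@np.r_[lat,out], R.from_matrix(np.c_[xt,yt,zt])
def rows(p0,r0,p1,r1,n):
    w=(r0.inv()*r1).as_rotvec(); out=[]; pc=p0.copy(); rc=r0
    a=np.round(np.degrees(w)/n,1)
    for i in range(n):
        tgt=p0+(p1-p0)*(i+1)/n
        s=np.round(rc.inv().apply(tgt-pc)*100,1); pc=pc+rc.apply(s/100); rc=rc*R.from_rotvec(np.radians(a)); out.append((s.tolist(),a.tolist()))
    return out,pc,rc
def pose_err(t_ref=None):
    s=read_state(); p=s['tool_pos']; r=R.from_rotvec(s['orientation']).as_matrix()
    v=P.T@(p-C); m=P.T@r
    ang=np.arctan2(m[1,0],-m[0,0]); return s,v,m,ang
E
python3 - <<'E'
from plan import *
s=read_state()
def fk(q): # orientation
    return R.from_euler('ZYZYZ',[q[0],q[1]+q[2],q[3],q[4],np.pi/2+q[5]])
print(fk(s['q']).as_rotvec(),s['orientation'])
for t in (-.524,.24,1.05,2.5):
    p,r=target(t,.013)
    for q1,f in ((-.28,1.6),(-.28,1.9),(-.2,1.6)):
        e=(R.from_euler('ZY',[q1,f]).inv()*r).as_euler('ZYZ'); print(t,q1,f,np.round(e-[0,0,np.pi/2],2))
p1,r1=target(.24,.12); print(p1,target(.24,.013)[0])
L,pc,rc=rows(s['tool_pos'],R.from_rotvec(s['orientation']),p1,r1,18)
for l in L: print(l)
E
```

```text
Traceback (most recent call last):
  File "scipy/spatial/transform/_rotation.pyx", line 1413, in scipy.spatial.transform._rotation.Rotation.from_euler
ValueError: Expected axis specification to be a non-empty string of upto 3 characters, got ZYZYZ
```

Run:
```python
from plan import *
s=read_state()
def fk(q): # orientation
    return R.from_euler('ZYZ',[q[0],q[1]+q[2],q[3]])*R.from_euler('YZ',[q[4],np.pi/2+q[5]])
print(fk(s['q']).as_rotvec(),s['orientation'])
for t in (-.524,.24,1.05,2.5):
    p,r=target(t,.013)
    for q1,f in ((-.28,1.6),(-.28,1.9),(-.2,1.6)):
        e=(R.from_euler('ZY',[q1,f]).inv()*r).as_euler('ZYZ'); print(t,q1,f,np.round(e-[0,0,np.pi/2],2))
p1,r1=target(.24,.12); print(p1,target(.24,.013)[0])
L,pc,rc=rows(s['tool_pos'],R.from_rotvec(s['orientation']),p1,r1,18)
for l in L: print(l)
```

```text
[3.10654682e+00 4.67588972e-01 6.00314584e-06] [3.10654682e+00 4.67588972e-01 6.00314584e-06]
-0.524 -0.28 1.6 [ 0.21  1.12 -2.58]
-0.524 -0.28 1.9 [ 0.26  0.83 -2.66]
-0.524 -0.2 1.6 [ 0.18  1.1  -2.49]
0.24 -0.28 1.6 [ 0.21  1.12 -1.81]
0.24 -0.28 1.9 [ 0.26  0.83 -1.9 ]
0.24 -0.2 1.6 [ 0.18  1.1  -1.73]
1.05 -0.28 1.6 [ 0.21  1.12 -1.  ]
1.05 -0.28 1.9 [ 0.26  0.83 -1.09]
1.05 -0.2 1.6 [ 0.18  1.1  -0.92]
2.5 -0.28 1.6 [0.21 1.12 0.45]
2.5 -0.28 1.9 [0.26 0.83 0.36]
2.5 -0.2 1.6 [0.18 1.1  0.53]
[ 0.60829248 -0.13652575  0.20033448] [ 0.65631191 -0.129187    0.10499679]
([3.0, -1.6, 0.1], [-2.1, 0.1, -8.5])
([3.2, -1.2, 0.1], [-2.1, 0.1, -8.5])
([3.4, -0.6, -0.0], [-2.1, 0.1, -8.5])
([3.4, -0.2, 0.0], [-2.1, 0.1, -8.5])
([3.4, 0.3, 0.0], [-2.1, 0.1, -8.5])
([3.3, 0.9, 0.1], [-2.1, 0.1, -8.5])
([3.1, 1.3, 0.1], [-2.1, 0.1, -8.5])
([3.0, 1.7, 0.1], [-2.1, 0.1, -8.5])
([2.6, 2.2, 0.3], [-2.1, 0.1, -8.5])
([2.3, 2.5, 0.3], [-2.1, 0.1, -8.5])
([1.9, 2.8, 0.4], [-2.1, 0.1, -8.5])
([1.4, 3.0, 0.6], [-2.1, 0.1, -8.5])
([1.0, 3.2, 0.7], [-2.1, 0.1, -8.5])
([0.5, 3.3, 0.7], [-2.1, 0.1, -8.5])
([-0.0, 3.3, 0.9], [-2.1, 0.1, -8.5])
([-0.5, 3.2, 1.1], [-2.1, 0.1, -8.5])
([-1.0, 3.1, 1.1], [-2.1, 0.1, -8.5])
([-1.4, 2.9, 1.2], [-2.1, 0.1, -8.5])
```

>>> drive_tool([
  {"claw": 0.3, "linear": [3.0, -1.6, 0.1], "angular": [-2.1, 0.1, -8.5]},
  {"claw": 0.3, "linear": [3.2, -1.2, 0.1], "angular": [-2.1, 0.1, -8.5]},
  {"claw": 0.3, "linear": [3.4, -0.6, 0], "angular": [-2.1, 0.1, -8.5]},
  {"claw": 0.3, "linear": [3.4, -0.2, 0], "angular": [-2.1, 0.1, -8.5]},
  {"claw": 0.3, "linear": [3.4, 0.3, 0], "angular": [-2.1, 0.1, -8.5]},
  {"claw": 0.3, "linear": [3.3, 0.9, 0.1], "angular": [-2.1, 0.1, -8.5]},
  {"claw": 0.3, "linear": [3.1, 1.3, 0.1], "angular": [-2.1, 0.1, -8.5]},
  {"claw": 0.3, "linear": [3.0, 1.7, 0.1], "angular": [-2.1, 0.1, -8.5]},
  {"claw": 0.3, "linear": [2.6, 2.2, 0.3], "angular": [-2.1, 0.1, -8.5]},
], newtons=20)

```text
t: 2.12
tool_pos: [0.3933, -0.354, 0.2097]
orientation: [1.926, 2.085, 0.086]
force: [-0.2, -0.2, 0.3]
opening: 0.065
```

Run:
```python
from plan import *
s=read_state(); print(s['t'],s['q'],s['tool_pos'],s['force'],s['opening'])
p1,r1=target(.24,.12)
L,pc,rc=rows(s['tool_pos'],R.from_rotvec(s['orientation']),p1,r1,10)
for l in L: print(l)
```

```text
2.125 [-0.90567993 -0.37432436  2.00066895  0.11233627  1.22792234 -1.0076075 ] [ 0.39333746 -0.35395819  0.20966603] [-0.24250764 -0.20924049  0.29434862] 0.06504248777219278
([2.0, 2.3, 0.3], [-1.9, 0.1, -7.7])
([1.7, 2.5, 0.4], [-1.9, 0.1, -7.7])
([1.4, 2.7, 0.5], [-1.9, 0.1, -7.7])
([1.0, 2.8, 0.5], [-1.9, 0.1, -7.7])
([0.6, 3.0, 0.7], [-1.9, 0.1, -7.7])
([0.2, 2.9, 0.7], [-1.9, 0.1, -7.7])
([-0.2, 2.9, 0.9], [-1.9, 0.1, -7.7])
([-0.6, 2.9, 1.0], [-1.9, 0.1, -7.7])
([-1.0, 2.7, 1.0], [-1.9, 0.1, -7.7])
([-1.3, 2.5, 1.1], [-1.9, 0.1, -7.7])
```

>>> drive_tool([
  {"claw": 0.3, "linear": [2.0, 2.3, 0.3], "angular": [-1.9, 0.1, -7.7]},
  {"claw": 0.3, "linear": [1.7, 2.5, 0.4], "angular": [-1.9, 0.1, -7.7]},
  {"claw": 0.3, "linear": [1.4, 2.7, 0.5], "angular": [-1.9, 0.1, -7.7]},
  {"claw": 0.3, "linear": [1.0, 2.8, 0.5], "angular": [-1.9, 0.1, -7.7]},
  {"claw": 0.3, "linear": [0.6, 3.0, 0.7], "angular": [-1.9, 0.1, -7.7]},
  {"claw": 0.3, "linear": [0.2, 2.9, 0.7], "angular": [-1.9, 0.1, -7.7]},
  {"claw": 0.3, "linear": [-0.2, 2.9, 0.9], "angular": [-1.9, 0.1, -7.7]},
  {"claw": 0.3, "linear": [-0.6, 2.9, 1.0], "angular": [-1.9, 0.1, -7.7]},
  {"claw": 0.3, "linear": [-1.0, 2.7, 1.0], "angular": [-1.9, 0.1, -7.7]},
  {"claw": 0.3, "linear": [-1.3, 2.5, 1.1], "angular": [-1.9, 0.1, -7.7]},
  {"claw": 0.3, "linear": [0, 0, 0], "angular": [0, 0, 0]},
])

```text
t: 3.5
tool_pos: [0.6092, -0.1377, 0.2004]
orientation: [0.123, 2.671, 0.129]
force: [-0.4, 0.2, -0.9]
opening: 0.0652
```

Run:
```python
from plan import *
s,v,m,a=pose_err(); print(s['t'],s['q'],v,a,s['force'],s['wrist_torque'],s['opening'])
p1,r1=target(.24,.12)
L,pc,rc=rows(s['tool_pos'],R.from_rotvec(s['orientation']),p1,r1,1); print(L)
p=shot('scene','scene2.png'); q=shot('top','top2.png')
overlay('scene',cv2.imread('pics/scene2.png'),.24,'pics/a.png',(270,110,370,200),5)
overlay('top',cv2.imread('pics/top2.png'),.24,'pics/b.png',(320,120,410,210),5)
```

```text
3.5 [-0.46766001 -0.19661515  1.91798585  0.31271293  1.04675639 -2.05216234] [ 0.00070231 -0.00128922  0.11972005] 0.24438945886286442 [-0.41833252  0.18977174 -0.89223756] [-0.01800137  0.10125026 -0.01634836] 0.06515617163629835
[([0.1, 0.1, -0.0], [0.1, 0.2, -0.3])]
```

View pics/a.png

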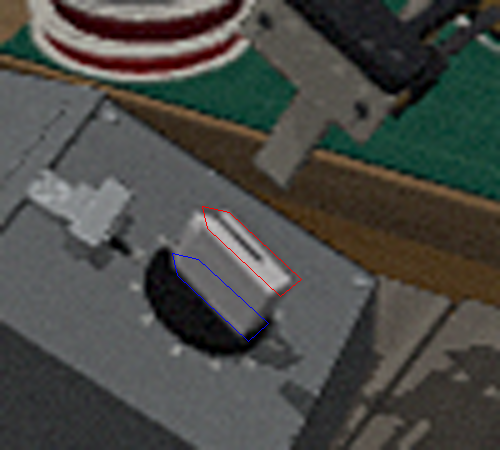

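View pics/b.png

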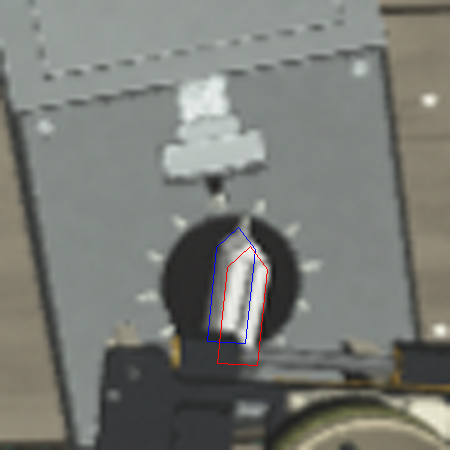

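```bash
cat > ik.py <<'E'
from plan import *
from scipy.optimize import brentq
E
python3 - <<'E'
from ik import *
s=read_state(); p=s['tool_pos']; r=R.from_rotvec(s['orientation']).as_matrix(); d=r[:,2]
f=lambda L: np.arctan2(*(p-L*d)[[1,0]])-s['q'][0]
print([ (L,round(f(L),4)) for L in (.1,.2,.3,.4,.5)])
L=brentq(f,.05,.7); w=p-L*d; print('L',L,w, np.hypot(*w[:2]))
# fit a,b,h,offset from two states (start & now & mid)
S=[([-1.35740495,.131143284,1.48926724,0,1.52297451,-.085418279],[.17652236,-.57286425,.21760473],None),
([-.90567993,-.37432436,2.00066895,.11233627,1.22792234,-1.0076075],[.39333746,-.35395819,.20966603],None),
(s['q'],p,None)]
def ori(q): return (R.from_euler('ZYZ',[q[0],q[1]+q[2],q[3]])*R.from_euler('YZ',[q[4],np.pi/2+q[5]])).as_matrix()
A=[];B=[]
for q,pp,_ in S:
    w=np.array(pp)-L*ori(q)[:,2]; A+= [[np.sin(q[1]),np.sin(q[1]+q[2]),0,1],[np.cos(q[1]),np.cos(q[1]+q[2]),1,0]]; B+=[np.hypot(*w[:2]),w[2]]
    print(np.arctan2(w[1],w[0])-q[0])
x,res,rk,sv=np.linalg.lstsq(np.array(A),np.array(B),rcond=None); print('a,b,h,off',x,np.array(A)@x-B)
def ik(p,rot):
    m=rot.as_matrix(); w=p-L*m[:,2]; q1=np.arctan2(w[1],w[0]); rr=np.hypot(*w[:2])-x[3]; zz=w[2]-x[2]; a,b=x[0],x[1]
    D=np.hypot(rr,zz); q3=np.arccos((D*D-a*a-b*b)/(2*a*b)); be=np.arctan2(rr,zz); q2=be-np.arctan2(b*np.sin(q3),a+b*np.cos(q3))
    e=(R.from_euler('ZY',[q1,q2+q3]).inv()*rot).as_euler('ZYZ'); return np.r_[q1,q2,q3,e-[0,0,np.pi/2]]
print(ik(p,R.from_rotvec(s['orientation'])),s['q'])
for t in (-.524,.24,1.047,2.5):
  for out in (.013,.12):
    pp,rr=target(t,out); print(t,out,np.round(ik(pp,rr),3))
E
```

```text
[(0.1, np.float64(0.2164)), (0.2, np.float64(0.1831)), (0.3, np.float64(0.1443)), (0.4, np.float64(0.0986)), (0.5, np.float64(0.0444))]
L 0.5701942341458672 [ 0.35108814 -0.17812353  0.70774234] 0.3936888040878918
0.0853710544284163
0.08561248441094182
1.1102230246251565e-16
a,b,h,off [ 0.49960857  0.78647423  0.33294624 -0.25922178] [-0.00884535  0.00146236 -0.01744508  0.00118886  0.02629043 -0.00265122]
[-0.46950796 -0.25499501  1.96439229  0.30979002  1.0580009  -2.0459804 ] [-0.46950796 -0.19829135  1.91927341  0.31181061  1.04697114 -2.05005893]
-0.524 0.013 [-0.398 -0.126  1.974  0.306  0.906 -2.787]
-0.524 0.12 [-0.462 -0.255  1.964  0.305  1.059 -2.809]
0.24 0.013 [-0.398 -0.126  1.974  0.306  0.906 -2.023]
0.24 0.12 [-0.462 -0.255  1.964  0.305  1.059 -2.045]
1.047 0.013 [-0.398 -0.126  1.974  0.306  0.906 -1.216]
1.047 0.12 [-0.462 -0.255  1.964  0.305  1.059 -1.238]
2.5 0.013 [-0.398 -0.126  1.974  0.306  0.906  0.237]
2.5 0.12 [-0.462 -0.255  1.964  0.305  1.059  0.215]
```

```bash
cat > ik.py <<'E'
from plan import *
from scipy.optimize import least_squares
S=[([-1.35740495,.131143284,1.48926724,0,1.52297451,-.085418279],[.17652236,-.57286425,.21760473]),
([-.90567993,-.37432436,2.00066895,.11233627,1.22792234,-1.0076075],[.39333746,-.35395819,.20966603]),
([-0.46766001,-0.19661515,1.91798585,0.31271293,1.04675639,-2.05216234],None)]
def ori(q): return (R.from_euler('ZYZ',[q[0],q[1]+q[2],q[3]])*R.from_euler('YZ',[q[4],np.pi/2+q[5]])).as_matrix()
def fk(q,k):
    L,ly,a,b,h=k
    l=np.array([a*np.sin(q[1])+b*np.sin(q[1]+q[2]),ly,h+a*np.cos(q[1])+b*np.cos(q[1]+q[2])])
    return R.from_euler('z',q[0]).as_matrix()@l+L*ori(q)[:,2]
pv=C+P@[.00070231,-.00128922,.11972005]; S[2]=(S[2][0],pv)
fit=least_squares(lambda k:np.concatenate([fk(np.array(q),k)-p for q,p in S]),[.3,.05,.45,.4,.3])
k=fit.x
def ik(p,rot,q0):
    g=lambda q:np.r_[fk(q,k)-p,(rot.inv()*R.from_matrix(ori(q))).as_rotvec()]
    return least_squares(g,q0).x
E
python3 - <<'E'
from ik import *
print(k,np.round(fit.fun,4))
q0=np.array(S[2][0])
for t in (-.524,.24,1.047,2.5):
  for out in (.013,):
    pp,rr=target(t,out); print(t,out,np.round(ik(pp,rr,q0),3))
    for tilt in (-.4,-.2,.2,.4):
        r2=rr*R.from_euler('y',tilt); print('  tilt',tilt,np.round(ik(pp,r2,q0),3), np.round(r2.as_matrix()[:,2],2))
E
```

```text
[0.36675755 0.05252645 0.36531591 0.54991214 0.25001608] [ 0.0011  0.0012  0.0006 -0.0009  0.0015  0.0003  0.0016 -0.0025 -0.0009]
-0.524 0.013 [-0.406 -0.016  1.927  0.326  0.849 -2.822]
  tilt -0.4 [-0.644 -0.035  2.109  1.009  0.876 -3.548] [ 0.68  0.3  -0.67]
  tilt -0.2 [-0.527 -0.056  2.035  0.672  0.816 -3.183] [ 0.58  0.19 -0.8 ]
  tilt 0.2 [-0.293  0.075  1.792  0.043  0.964 -2.535] [ 0.3  -0.05 -0.95]
  tilt 0.4 [-0.194  0.203  1.636 -0.159  1.128 -2.338] [ 0.15 -0.17 -0.97]
0.24 0.013 [-0.406 -0.016  1.927  0.326  0.849 -2.058]
  tilt -0.4 [-0.48  -0.235  2.303  0.972  0.467 -2.695] [ 0.76  0.02 -0.65]
  tilt -0.2 [-0.444 -0.147  2.126  0.543  0.635 -2.27 ] [ 0.62  0.05 -0.79]
  tilt 0.2 [-0.371  0.144  1.711  0.203  1.077 -1.942] [ 0.26  0.09 -0.96]
  tilt 0.4 [-0.339  0.325  1.479  0.124  1.311 -1.874] [ 0.07  0.1  -0.99]
1.047 0.013 [-0.406 -0.016  1.927  0.326  0.849 -1.251]
  tilt -0.4 [-0.218 -0.21   2.22  -0.262  0.4   -0.604] [ 0.64 -0.24 -0.73]
  tilt -0.2 [-0.323 -0.139  2.088  0.159  0.61  -1.06 ] [ 0.55 -0.09 -0.83]
  tilt 0.2 [-0.466  0.141  1.744  0.402  1.087 -1.342] [ 0.33  0.22 -0.92]
  tilt 0.4 [-0.506  0.319  1.544  0.445  1.318 -1.385] [ 0.19  0.37 -0.91]
2.5 0.013 [-0.406 -0.016  1.927  0.326  0.849  0.202]
  tilt -0.4 [-0.177  0.176  1.674 -0.199  1.087  0.732] [ 0.17 -0.21 -0.96]
  tilt -0.2 [-0.284  0.06   1.812  0.025  0.939  0.51 ] [ 0.32 -0.07 -0.95]
  tilt 0.2 [-0.533 -0.038  2.013  0.668  0.845 -0.157] [ 0.56  0.21 -0.8 ]
  tilt 0.4 [-6.520e-01  1.000e-03  2.065e+00  9.770e-01  9.270e-01 -4.950e-01] [ 0.65  0.34 -0.68]
```

```bash
cat >> plan.py <<'E'
TILT=.2; SH=np.array([0,.0007])
def ttarget(t,g=.033,tilt=TILT,sh=None):
    _,r=target(t,0); r=r*R.from_euler('y',tilt)
    return C+P@np.r_[SH if sh is None else sh,g]+.0188*r.as_matrix()[:,2], r
def report(sh=None,g=.033):
    s=read_state(); r=R.from_rotvec(s['orientation']); m=P.T@r.as_matrix()
    ang=np.arctan2(-m[0,1]*-1,m[1,1]*-1) # from tool y
    # tool y for dial angle t
    ts=None
    y=m[:,1]; # target y: cross(zt,xt)
    _,r0=target(0,0); y0=(P.T@r0.as_matrix())[:,1]
    t=np.arctan2(y0[0]*y[1]-y0[1]*y[0],y0[0]*y[0]+y0[1]*y[1])*-1
    G=P.T@(s['tool_pos']-.0188*r.as_matrix()[:,2]-C)
    u=P[:,2]
    print('t %.2f ang %.3f  grasp(panel mm) %s  F(panel) %s  Mtool %s opening %.4f q6 %.3f'%(s['t'],t,np.round(G*1e3,1),np.round(P.T@s['force'],1),np.round(P.T@s['wrist_torque'],2),s['opening'],s['q'][5]))
    z=(P.T@r.as_matrix())[:,2]; print('tool z in panel',np.round(z,3),'Ftool',np.round(r.inv().apply(s['force']),1),'Mt',np.round(r.inv().apply(s['wrist_torque']),2))
    return s,t
E
python3 - <<'E'
from plan import *
s,t=report()
r=R.from_rotvec(s['orientation'])
p1,r1=ttarget(.24,.075); L,pc,rc=rows(s['tool_pos'],r,p1,r1,3); print(L)
p2,r2=ttarget(.24); L,pc,rc=rows(pc,rc,p2,r2,4); print(L)
E
```

```text
t 3.60 ang 0.248  grasp(panel mm) [ -0.2  -2.3 139. ]  F(panel) [ 0.5 -0.3  0.1]  Mtool [-0.02  0.11 -0.  ] opening 0.0649 q6 -2.050
tool z in panel [ 0.003 -0.    -1.   ] Ftool [-0.5 -0.2 -0.1] Mt [0.05 0.1  0.  ]
[([0.1, 0.1, 2.1], [0.0, 3.9, -0.1]), ([0.1, 0.1, 2.1], [0.0, 3.9, -0.1]), ([-0.2, 0.1, 2.2], [0.0, 3.9, -0.1])]
[([-0.2, -0.0, 1.0], [0.0, -0.0, -0.0]), ([-0.2, -0.0, 1.0], [0.0, -0.0, -0.0]), ([-0.2, -0.0, 1.1], [0.0, -0.0, -0.0]), ([-0.2, -0.0, 1.0], [0.0, -0.0, -0.0])]
```

>>> drive_tool([
  {"claw": 0.3, "linear": [0.1, 0.1, 2.1], "angular": [0, 3.9, -0.1]},
  {"claw": 0.3, "linear": [0.1, 0.1, 2.1], "angular": [0, 3.9, -0.1]},
  {"claw": 0.3, "linear": [-0.2, 0.1, 2.2], "angular": [0, 3.9, -0.1]},
  {"claw": 0.3, "linear": [0, 0, 0], "angular": [0, 0, 0]},
])

```text
t: 4.1
tool_pos: [0.6331, -0.1309, 0.1399]
orientation: [0.114, 2.877, 0.148]
force: [0.8, 0.4, -0.3]
opening: 0.065
```

Run:
```python
from plan import *
s,t=report(); report()
r=R.from_rotvec(s['orientation'])
p2,r2=ttarget(.24); L,pc,rc=rows(s['tool_pos'],r,p2,r2,4); print(L)
shot('top','top3.png'); shot('scene','scene3.png')
overlay('scene',cv2.imread('pics/scene3.png'),.24,'pics/a3.png',(270,110,370,200),5)
overlay('top',cv2.imread('pics/top3.png'),.24,'pics/b3.png',(320,120,410,210),5)
a=cv2.imread('pics/a3.png'); b=cv2.imread('pics/b3.png')
cv2.imwrite('pics/ab3.png',cv2.resize(np.hstack([a,b]),None,fx=.84,fy=.84))
```

```text
t 4.10 ang 0.243  grasp(panel mm) [-1.1  0.8 73.1]  F(panel) [ 0.6  0.3 -0.7]  Mtool [ 0.   -0.04 -0.02] opening 0.0650 q6 -1.947
tool z in panel [-0.197  0.05  -0.979] Ftool [-0.6  0.4  0.6] Mt [-0.02 -0.03  0.02]
t 4.10 ang 0.243  grasp(panel mm) [-1.1  0.8 73.1]  F(panel) [ 0.6  0.3 -0.7]  Mtool [ 0.   -0.04 -0.02] opening 0.0650 q6 -1.947
tool z in panel [-0.197  0.05  -0.979] Ftool [-0.6  0.4  0.6] Mt [-0.02 -0.03  0.02]
[([-0.2, 0.0, 1.0], [0.0, -0.1, -0.0]), ([-0.3, 0.0, 1.0], [0.0, -0.1, -0.0]), ([-0.2, 0.0, 0.9], [0.0, -0.1, -0.0]), ([-0.2, 0.0, 1.0], [0.0, -0.1, -0.0])]
```

View pics/ab3.png

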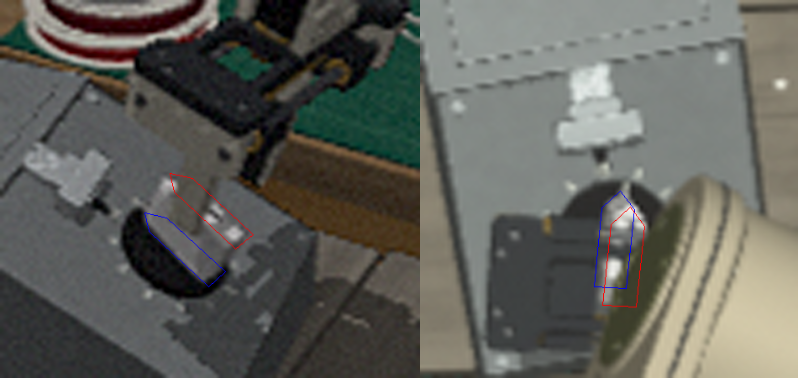

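>>> drive_tool([
  {"claw": 0.3, "linear": [-0.2, 0, 1.0], "angular": [0, 0, 0]},
  {"claw": 0.3, "linear": [-0.3, 0, 1.0], "angular": [0, 0, 0]},
  {"claw": 0.3, "linear": [-0.2, 0, 0.9], "angular": [0, 0, 0]},
  {"claw": 0.3, "linear": [-0.2, 0, 0.9], "angular": [0, 0, 0]},
  {"claw": 0.3, "linear": [0, 0, 0], "angular": [0, 0, 0]},
])

```text
t: 4.82
tool_pos: [0.652, -0.1278, 0.1065]
orientation: [0.111, 2.876, 0.147]
force: [-0.5, -0.2, 0.2]
opening: 0.0651
```

Run:
```python
from plan import *
s,t=report()
r=R.from_rotvec(s['orientation'])
p2,r2=ttarget(.24); L,pc,rc=rows(s['tool_pos'],r,p2,r2,1); print(L)
```

```text
t 4.83 ang 0.241  grasp(panel mm) [ 0.8  1.1 34.6]  F(panel) [-0.4 -0.1  0.4]  Mtool [-0.05 -0.02  0.02] opening 0.0651 q6 -1.944
tool z in panel [-0.195  0.05  -0.98 ] Ftool [ 0.4 -0.2 -0.3] Mt [ 0.05 -0.03 -0.01]
[([0.0, -0.1, 0.2], [0.1, -0.2, -0.0])]
```

>>> drive_tool([
  {"claw": 0.6, "linear": [0, 0, 0.1], "angular": [0, 0, 0]},
  {"claw": 0.75, "linear": [0, 0, 0], "angular": [0, 0, 0]},
  {"claw": 0.85, "linear": [0, 0, 0], "angular": [0, 0, 0]},
  {"claw": 1, "linear": [0, 0, 0], "angular": [0, 0, 0]},
  {"claw": 1, "linear": [0, 0, 0], "angular": [0, 0, 0]},
], newtons=8)

```text
t: 5.45
tool_pos: [0.6528, -0.1285, 0.1071]
orientation: [0.111, 2.874, 0.145]
force: [0.2, -0.1, -0.2]
opening: 0.0214
```

Run:
```python
from plan import *
s,t=report()
shot('scene','scene4.png')
a=cv2.imread('pics/scene4.png')[110:200,270:370]; cv2.imwrite('pics/a4.png',cv2.resize(a,None,fx=5,fy=5,interpolation=cv2.INTER_CUBIC))
```

```text
t 5.45 ang 0.241  grasp(panel mm) [ 1.6  0.3 34.8]  F(panel) [ 0.  -0.1 -0.3]  Mtool [ 0.14 -0.03 -0.13] opening 0.0214 q6 -1.944
tool z in panel [-0.193  0.048 -0.98 ] Ftool [-0.1 -0.1  0.2] Mt [-0.17  0.    0.1 ]
```

View pics/a4.png

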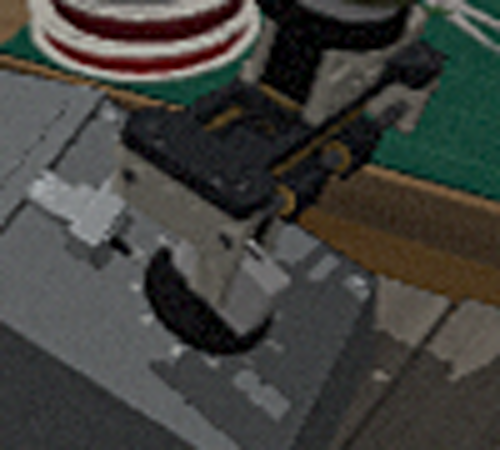

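>>> drive_tool([
  {"claw": 1, "linear": [0, 0, 0], "angular": [0, 0, 0]},
  {"claw": 1, "linear": [0, 0, 0], "angular": [0, 0, 0]},
  {"claw": 1, "linear": [0, 0, 0], "angular": [0, 0, 0]},
], newtons=20)

```text
t: 5.88
tool_pos: [0.6529, -0.1285, 0.1071]
orientation: [0.111, 2.874, 0.146]
force: [1.0, -4.5, -0.1]
opening: 0.0204
```

Run:
```python
from plan import *
s,t=report()
```

```text
t 5.88 ang 0.241  grasp(panel mm) [ 1.7  0.3 34.8]  F(panel) [ 0.2 -4.6 -0.3]  Mtool [-0.34 -0.03  0.  ] opening 0.0204 q6 -1.944
tool z in panel [-0.193  0.048 -0.98 ] Ftool [-1.3 -4.5  0. ] Mt [ 0.31 -0.11  0.06]
```

```bash
cat >> plan.py <<'E'
def dialrows(angs,ax=(0,.0003),s=None):
    s=s or read_state(); p=s['tool_pos']; r=R.from_rotvec(s['orientation']); c=C+P@np.r_[ax,0]; out=[]
    for a in angs: # rad, clockwise
        Q=R.from_rotvec(-P[:,2]*a); p1=c+Q.apply(p-c); r1=Q*r
        out.append((np.round(r.inv().apply(p1-p)*100,3).tolist(),np.round(np.degrees((r.inv()*r1).as_rotvec()),2).tolist())); p,r=p1,r1
    return out
E
python3 - <<'E'
from plan import *
for l in dialrows(np.radians([5.8]*8)): print(l)
E
```

```text
([-0.005, 0.021, -0.001], [-1.15, -0.01, 5.68])
([-0.005, 0.021, -0.001], [-1.15, -0.01, 5.68])
([-0.005, 0.021, -0.001], [-1.15, -0.01, 5.68])
([-0.005, 0.021, -0.001], [-1.15, -0.01, 5.68])
([-0.005, 0.021, -0.001], [-1.15, -0.01, 5.68])
([-0.005, 0.021, -0.001], [-1.15, -0.01, 5.68])
([-0.005, 0.021, -0.001], [-1.15, -0.01, 5.68])
([-0.005, 0.021, -0.001], [-1.15, -0.01, 5.68])
```

Body-frame rows are constant. First half, then check.

>>> drive_tool([
  {"claw": 1, "linear": [-0.005, 0.021, 0], "angular": [-1.15, 0, 5.68]},
  {"claw": 1, "linear": [-0.005, 0.021, 0], "angular": [-1.15, 0, 5.68]},
  {"claw": 1, "linear": [-0.005, 0.021, 0], "angular": [-1.15, 0, 5.68]},
])

```text
t: 6.25
tool_pos: [0.6537, -0.1278, 0.1076]
orientation: [0.53, 2.831, 0.289]
force: [1.8, -2.2, 0.2]
opening: 0.0201
```

Run:
```python
from plan import *
s,t=report()
```

```text
t 6.25 ang 0.547  grasp(panel mm) [ 2.3 -0.2 34.8]  F(panel) [ 1.4 -2.5 -0.5]  Mtool [-0.56 -0.23  0.35] opening 0.0201 q6 -1.715
tool z in panel [-0.169  0.104 -0.98 ] Ftool [-2.5 -1.4 -0. ] Mt [ 0.42 -0.49 -0.28]
```

>>> drive_tool([
  {"claw": 1, "linear": [-0.005, 0.021, 0], "angular": [-1.15, 0, 5.68]},
  {"claw": 1, "linear": [-0.005, 0.021, 0], "angular": [-1.15, 0, 5.68]},
  {"claw": 1, "linear": [-0.005, 0.021, 0], "angular": [-1.15, 0, 5.68]},
  {"claw": 1, "linear": [-0.005, 0.021, 0], "angular": [-1.15, 0, 5.68]},
  {"claw": 1, "linear": [-0.005, 0.021, 0], "angular": [-1.1, 0, 5.5]},
  {"claw": 1, "linear": [0, 0, 0], "angular": [0, 0, 0]},
])

```text
t: 7.0
tool_pos: [0.6544, -0.1267, 0.1081]
orientation: [1.195, 2.628, 0.512]
force: [3.9, 1.0, -0.5]
opening: 0.02
```

Run:
```python
from plan import *
s,t=report()
shot('scene','scene5.png');shot('top','top5.png')
overlay('scene',cv2.imread('pics/scene5.png'),1.047,'pics/a5.png',(270,110,370,200),4)
overlay('top',cv2.imread('pics/top5.png'),1.047,'pics/b5.png',(320,120,410,210),4)
cv2.imwrite('pics/ab5.png',np.hstack([cv2.imread('pics/a5.png'),cv2.imread('pics/b5.png')]))
```

```text
t 7.00 ang 1.047  grasp(panel mm) [ 1.9 -0.5 34.8]  F(panel) [ 3.3  0.4 -2.3]  Mtool [-0.16 -0.76 -0.29] opening 0.0200 q6 -1.344
tool z in panel [-0.098  0.173 -0.98 ] Ftool [-1.8  3.   2. ] Mt [-0.62 -0.52  0.17]
```

View pics/ab5.png

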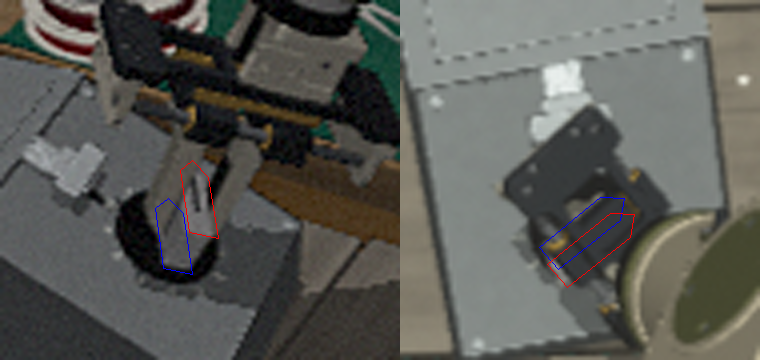

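>>> drive_tool([
  {"claw": 1, "linear": [0, 0, 0], "angular": [0, 0, 0]},
  {"claw": 1, "linear": [0, 0, 0], "angular": [0, 0, 0]},
  {"claw": 1, "linear": [0.004, -0.022, 0], "angular": [1.19, 0, -5.88]},
  {"claw": 1, "linear": [0.004, -0.022, 0], "angular": [1.19, 0, -5.88]},
  {"claw": 1, "linear": [0.004, -0.022, 0], "angular": [1.19, 0, -5.88]},
  {"claw": 1, "linear": [0.004, -0.022, 0], "angular": [1.19, 0, -5.88]},
  {"claw": 1, "linear": [0.004, -0.022, 0], "angular": [1.19, 0, -5.88]},
  {"claw": 1, "linear": [0.004, -0.022, 0], "angular": [1.19, 0, -5.88]},
  {"claw": 1, "linear": [0.004, -0.022, 0], "angular": [1.19, 0, -5.88]},
  {"claw": 1, "linear": [0.004, -0.022, 0], "angular": [1.19, 0, -5.88]},
  {"claw": 1, "linear": [0.004, -0.022, 0], "angular": [1.19, 0, -5.88]},
])

```text
t: 8.48
tool_pos: [0.6535, -0.129, 0.1074]
orientation: [-0.083, 2.871, 0.077]
force: [6.9, -3.4, -0.7]
opening: 0.0199
```

Run:
```python
from plan import *
s,t=report()
```

```text
t 8.47 ang 0.099  grasp(panel mm) [ 2.3  0.2 34.8]  F(panel) [ 5.3 -4.4 -3.5]  Mtool [-0.52 -0.96 -0.24] opening 0.0199 q6 -2.051
tool z in panel [-0.197  0.02  -0.98 ] Ftool [-6.3 -3.9  2.3] Mt [ 0.37 -1.01  0.31]
```

>>> drive_tool([
  {"claw": 1, "linear": [0.004, -0.022, 0], "angular": [1.19, 0, -5.88]},
  {"claw": 1, "linear": [0.004, -0.022, 0], "angular": [1.19, 0, -5.88]},
  {"claw": 1, "linear": [0.004, -0.022, 0], "angular": [1.19, 0, -5.88]},
  {"claw": 1, "linear": [0.004, -0.022, 0], "angular": [1.19, 0, -5.88]},
  {"claw": 1, "linear": [0.004, -0.022, 0], "angular": [1.19, 0, -5.88]},
  {"claw": 1, "linear": [0.004, -0.022, 0], "angular": [1.19, 0, -5.88]},
  {"claw": 1, "linear": [0, 0, 0], "angular": [0, 0, 0]},
  {"claw": 1, "linear": [0, 0, 0], "angular": [0, 0, 0]},
])

```text
t: 9.48
tool_pos: [0.6541, -0.1307, 0.1076]
orientation: [-0.919, 2.706, -0.22]
force: [10.8, -5.4, -5.0]
opening: 0.0198
```

Run:
```python
from plan import *
s,t=report()
shot('scene','scene6.png');shot('top','top6.png')
overlay('scene',cv2.imread('pics/scene6.png'),-.524,'pics/a5.png',(270,110,370,200),4)
overlay('top',cv2.imread('pics/top6.png'),-.524,'pics/b5.png',(320,120,410,210),4)
cv2.imwrite('pics/ab6.png',np.hstack([cv2.imread('pics/a5.png'),cv2.imread('pics/b5.png')]))
for l in dialrows(np.radians([6]*1)): print(l)
```

```text
t 9.47 ang -0.527  grasp(panel mm) [ 2.2  0.8 34.9]  F(panel) [ 6.5 -7.  -8.9]  Mtool [-0.67 -1.33  0.48] opening 0.0198 q6 -2.540
tool z in panel [-0.17 -0.1  -0.98] Ftool [-3.8 -9.3  8.3] Mt [ 1.32 -0.81 -0.22]
([0.006, 0.017, 0.001], [-1.19, 0.01, 5.88])
```

View pics/ab6.png

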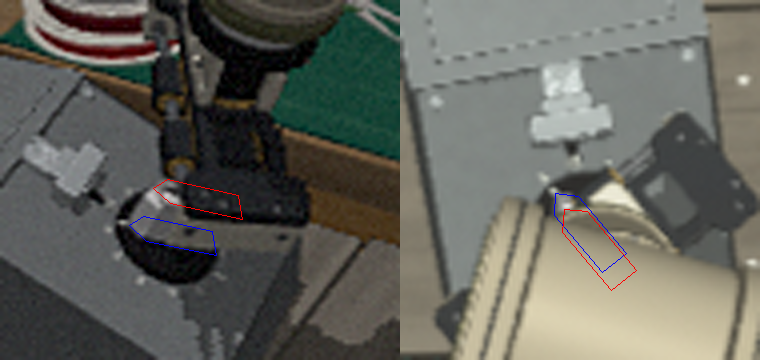

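>>> drive_tool([
  {"claw": 1, "linear": [0, 0, 0.03], "angular": [0, 0, 0]},
  {"claw": 1, "linear": [-0.002, 0.02, 0], "angular": [-1.19, 0, 5.88]},
  {"claw": 1, "linear": [-0.002, 0.02, 0], "angular": [-1.19, 0, 5.88]},
  {"claw": 1, "linear": [-0.002, 0.02, 0], "angular": [-1.19, 0, 5.88]},
  {"claw": 1, "linear": [-0.002, 0.02, 0], "angular": [-1.19, 0, 5.88]},
  {"claw": 1, "linear": [-0.002, 0.02, 0], "angular": [-1.19, 0, 5.88]},
  {"claw": 1, "linear": [-0.002, 0.02, 0], "angular": [-1.19, 0, 5.88]},
  {"claw": 1, "linear": [-0.002, 0.02, 0], "angular": [-1.19, 0, 5.88]},
  {"claw": 1, "linear": [-0.002, 0.02, 0], "angular": [-1.19, 0, 5.88]},
  {"claw": 1, "linear": [-0.002, 0.02, 0], "angular": [-1.19, 0, 5.88]},
  {"claw": 1, "linear": [-0.002, 0.02, 0], "angular": [-1.19, 0, 5.88]},
])

```text
t: 10.95
tool_pos: [0.6537, -0.1279, 0.1076]
orientation: [0.499, 2.836, 0.278]
force: [4.9, -0.5, 1.4]
opening: 0.0198
```

Run:
```python
from plan import *
s,t=report()
for l in dialrows(np.radians([6]*1)): print(l)
```

```text
t 10.95 ang 0.524  grasp(panel mm) [ 2.3 -0.2 34.8]  F(panel) [ 4.9 -1.2 -0.9]  Mtool [-0.11 -0.83  0.16] opening 0.0198 q6 -1.733
tool z in panel [-0.171  0.1   -0.98 ] Ftool [-4.9  1.4 -0.1] Mt [-0.28 -0.78 -0.22]
([-0.008, 0.016, -0.002], [-1.19, -0.01, 5.88])
```

>>> drive_tool([
  {"claw": 1, "linear": [-0.004, 0.02, 0], "angular": [-1.19, 0, 5.88]},
  {"claw": 1, "linear": [-0.004, 0.02, 0], "angular": [-1.19, 0, 5.88]},
  {"claw": 1, "linear": [-0.004, 0.02, 0], "angular": [-1.19, 0, 5.88]},
  {"claw": 1, "linear": [-0.004, 0.02, 0], "angular": [-1.19, 0, 5.88]},
  {"claw": 1, "linear": [-0.004, 0.02, 0], "angular": [-1.19, 0, 5.88]},
  {"claw": 1, "linear": [-0.004, 0.02, 0], "angular": [-1.19, 0, 5.88]},
  {"claw": 1, "linear": [-0.004, 0.02, 0], "angular": [-1.19, 0, 5.88]},
  {"claw": 1, "linear": [-0.004, 0.02, 0], "angular": [-1.19, 0, 5.88]},
  {"claw": 1, "linear": [-0.004, 0.02, 0], "angular": [-1.19, 0, 5.88]},
  {"claw": 1, "linear": [-0.002, 0.01, 0], "angular": [-0.6, 0, 2.94]},
])

```text
t: 12.2
tool_pos: [0.6555, -0.1262, 0.1086]
orientation: [1.773, 2.29, 0.701]
force: [9.8, 3.7, 0.5]
opening: 0.0201
```

Run:
```python
from plan import *
s,t=report()
for l in dialrows(np.radians([6]*1)): print(l)
```

```text
t 12.20 ang 1.518  grasp(panel mm) [ 1.5 -0.7 34.8]  F(panel) [ 9.4  2.2 -4.2]  Mtool [ 0.03 -1.24  0.06] opening 0.0201 q6 -0.990
tool z in panel [-0.008  0.2   -0.98 ] Ftool [0.8 9.4 4.5] Mt [-1.2  -0.03 -0.31]
([-0.016, 0.027, -0.003], [-1.2, -0.01, 5.88])
```

>>> drive_tool([
  {"claw": 1, "linear": [0, 0.05, 0.02], "angular": [-0.8, 0, 3.92]},
  {"claw": 1, "linear": [-0.003, 0.014, 0], "angular": [-0.8, 0, 3.92]},
  {"claw": 1, "linear": [0, 0, 0], "angular": [0, 0, 0]},
])

```text
t: 12.58
tool_pos: [0.6559, -0.1262, 0.1088]
orientation: [1.93, 2.165, 0.751]
force: [6.1, 2.8, 4.0]
opening: 0.0198
```

Run:
```python
from plan import *
s,t=report()
for l in dialrows(np.radians([1.5]*1)): print(l)
```

```text
t 12.57 ang 1.656  grasp(panel mm) [ 1.4 -0.7 34.8]  F(panel) [7.6 1.9 0.6]  Mtool [ 0.1  -0.93 -0.41] opening 0.0198 q6 -0.883
tool z in panel [ 0.019  0.199 -0.98 ] Ftool [ 2.6  7.4 -0.1] Mt [-0.98  0.18  0.22]
([-0.004, 0.008, -0.001], [-0.3, -0.0, 1.47])
```

>>> drive_tool([
  {"claw": 1, "linear": [-0.002, 0.012, 0], "angular": [-0.3, 0, 1.47]},
  {"claw": 1, "linear": [-0.002, 0.012, 0], "angular": [-0.3, 0, 1.47]},
  {"claw": 1, "linear": [-0.002, 0.012, 0], "angular": [-0.3, 0, 1.47]},
  {"claw": 1, "linear": [-0.002, 0.012, 0], "angular": [-0.3, 0, 1.47]},
])

```text
t: 13.08
tool_pos: [0.6561, -0.1262, 0.1089]
orientation: [2.043, 2.064, 0.786]
force: [3.8, 3.0, 5.1]
opening: 0.0199
```

```bash
python3 -c "
from plan import *
report()"
```

```text
t 13.07 ang 1.761  grasp(panel mm) [ 1.3 -0.7 34.8]  F(panel) [6.  2.4 2.6]  Mtool [ 0.34 -0.77  0.13] opening 0.0199 q6 -0.800
tool z in panel [ 0.039  0.197 -0.98 ] Ftool [ 3.9  5.5 -1.9] Mt [-0.66  0.48 -0.27]
```

>>> drive_tool([
  {"claw": 1, "linear": [-0.002, 0.008, 0], "angular": [-0.25, 0, 1.25]},
  {"claw": 1, "linear": [-0.002, 0.008, 0], "angular": [-0.25, 0, 1.25]},
  {"claw": 1, "linear": [-0.002, 0.008, 0], "angular": [-0.25, 0, 1.25]},
])

```text
t: 13.45
tool_pos: [0.6563, -0.1262, 0.109]
orientation: [2.114, 1.995, 0.808]
force: [3.5, 3.4, 7.2]
opening: 0.0199
```

```bash
python3 -c "
from plan import *
report()"
```

```text
t 13.45 ang 1.828  grasp(panel mm) [ 1.2 -0.6 34.8]  F(panel) [6.8 2.8 4.6]  Mtool [ 0.44 -0.82  0.1 ] opening 0.0199 q6 -0.747
tool z in panel [ 0.052  0.194 -0.98 ] Ftool [ 5.3  5.9 -3.6] Mt [-0.65  0.63 -0.23]
```

>>> drive_tool([
  {"claw": 1, "linear": [-0.002, 0.008, 0], "angular": [-0.25, 0, 1.25]},
  {"claw": 1, "linear": [-0.002, 0.008, 0], "angular": [-0.25, 0, 1.25]},
])

```text
t: 13.7
tool_pos: [0.6564, -0.1262, 0.1091]
orientation: [2.16, 1.949, 0.822]
force: [3.1, 3.3, 6.2]
opening: 0.02
```

```bash
python3 -c "
from plan import *
report()"
```

```text
t 13.70 ang 1.872  grasp(panel mm) [ 1.2 -0.7 34.8]  F(panel) [6.  2.8 3.9]  Mtool [ 0.44 -0.8   0.16] opening 0.0200 q6 -0.711
tool z in panel [ 0.06   0.191 -0.98 ] Ftool [ 5.1  4.9 -2.9] Mt [-0.59  0.65 -0.28]
```

```bash
cat > chk.py <<'E'
from plan import *
import os
report()
p=read_camera('scene')['pixels'][110:172,228:290].astype(float)
if not os.path.exists('ref.npy'): np.save('ref.npy',p)
print('lid diff',np.abs(cv2.GaussianBlur(p-np.load('ref.npy'),(5,5),0)).mean().round(2))
E
python3 chk.py; python3 chk.py
```

```text
t 13.70 ang 1.872  grasp(panel mm) [ 1.2 -0.7 34.8]  F(panel) [6.  2.8 3.9]  Mtool [ 0.44 -0.8   0.16] opening 0.0200 q6 -0.711
tool z in panel [ 0.06   0.191 -0.98 ] Ftool [ 5.1  4.9 -2.9] Mt [-0.59  0.65 -0.28]
lid diff 0.0
t 13.75 ang 1.873  grasp(panel mm) [ 1.2 -0.7 34.8]  F(panel) [7.4 2.9 2.2]  Mtool [ 0.36 -0.89  0.06] opening 0.0197 q6 -0.710
tool z in panel [ 0.06   0.191 -0.98 ] Ftool [ 5.3  6.2 -1.2] Mt [-0.72  0.61 -0.21]
lid diff 0.85
```

>>> drive_tool([
  {"claw": 1, "linear": [-0.002, 0.008, 0], "angular": [-0.25, 0, 1.25]},
  {"claw": 1, "linear": [-0.002, 0.008, 0], "angular": [-0.25, 0, 1.25]},
  {"claw": 1, "linear": [-0.002, 0.008, 0], "angular": [-0.25, 0, 1.25]},
])

```text
t: 14.18
tool_pos: [0.6566, -0.1262, 0.1091]
orientation: [2.227, 1.876, 0.842]
force: [3.9, 3.9, 6.1]
opening: 0.0196
```

```bash
python3 chk.py
```

```text
t 14.18 ang 1.939  grasp(panel mm) [ 1.1 -0.6 34.8]  F(panel) [6.8 3.2 3.4]  Mtool [ 0.46 -0.8   0.06] opening 0.0196 q6 -0.657
tool z in panel [ 0.072  0.187 -0.98 ] Ftool [ 6.   5.2 -2.3] Mt [-0.55  0.71 -0.18]
lid diff 0.86
```

>>> drive_tool([
  {"claw": 1, "linear": [-0.002, 0.008, 0], "angular": [-0.25, 0, 1.25]},
  {"claw": 1, "linear": [-0.002, 0.008, 0], "angular": [-0.25, 0, 1.25]},
  {"claw": 1, "linear": [-0.002, 0.008, 0], "angular": [-0.25, 0, 1.25]},
])

```text
t: 14.6
tool_pos: [0.6567, -0.1263, 0.1092]
orientation: [2.292, 1.802, 0.862]
force: [3.1, 4.1, 6.5]
opening: 0.02
```

```bash
python3 chk.py
```

```text
t 14.60 ang 2.005  grasp(panel mm) [ 1.1 -0.6 34.8]  F(panel) [6.2 3.6 4.1]  Mtool [ 0.48 -0.78  0.09] opening 0.0200 q6 -0.602
tool z in panel [ 0.084  0.182 -0.98 ] Ftool [ 6.6  4.1 -2.9] Mt [-0.48  0.76 -0.19]
lid diff 0.82
```

>>> drive_tool([
  {"claw": 1, "linear": [-0.002, 0.008, 0], "angular": [-0.25, 0, 1.25]},
  {"claw": 1, "linear": [-0.002, 0.008, 0], "angular": [-0.25, 0, 1.25]},
  {"claw": 1, "linear": [-0.002, 0.008, 0], "angular": [-0.25, 0, 1.25]},
])

```text
t: 15.02
tool_pos: [0.6569, -0.1264, 0.1093]
orientation: [2.355, 1.725, 0.88]
force: [2.7, 4.1, 6.9]
opening: 0.0201
```

```bash
python3 chk.py
```

```text
t 15.03 ang 2.072  grasp(panel mm) [ 1.  -0.6 34.8]  F(panel) [6.  3.6 4.7]  Mtool [ 0.62 -0.78  0.21] opening 0.0201 q6 -0.546
tool z in panel [ 0.096  0.177 -0.98 ] Ftool [ 6.9  3.5 -3.3] Mt [-0.33  0.92 -0.28]
lid diff 0.88
```

>>> drive_tool([
  {"claw": 1, "linear": [-0.002, 0.008, 0], "angular": [-0.25, 0, 1.25]},
  {"claw": 1, "linear": [-0.002, 0.008, 0], "angular": [-0.25, 0, 1.25]},
  {"claw": 1, "linear": [-0.002, 0.008, 0], "angular": [-0.25, 0, 1.25]},
])

```text
t: 15.45
tool_pos: [0.6571, -0.1264, 0.1094]
orientation: [2.416, 1.646, 0.898]
force: [2.0, 4.9, 6.6]
opening: 0.02
```

```bash
python3 chk.py
```

```text
t 15.45 ang 2.139  grasp(panel mm) [ 1.  -0.6 34.8]  F(panel) [5.4 4.6 4.7]  Mtool [ 0.66 -0.77  0.18] opening 0.0200 q6 -0.489
tool z in panel [ 0.107  0.17  -0.98 ] Ftool [ 7.5  2.1 -3.2] Mt [-0.26  0.97 -0.23]
lid diff 0.89
```

>>> drive_tool([
  {"claw": 1, "linear": [-0.002, 0.008, 0], "angular": [-0.25, 0, 1.25]},
  {"claw": 1, "linear": [-0.002, 0.008, 0], "angular": [-0.25, 0, 1.25]},
  {"claw": 1, "linear": [-0.002, 0.008, 0], "angular": [-0.25, 0, 1.25]},
])

```text
t: 15.88
tool_pos: [0.6572, -0.1265, 0.1094]
orientation: [2.474, 1.564, 0.915]
force: [1.5, 4.7, 7.0]
opening: 0.02
```

```bash
python3 chk.py
```

```text
t 15.88 ang 2.206  grasp(panel mm) [ 0.9 -0.6 34.8]  F(panel) [5.1 4.5 5.3]  Mtool [ 0.62 -0.78 -0.04] opening 0.0200 q6 -0.431
tool z in panel [ 0.118  0.163 -0.98 ] Ftool [ 7.6  1.5 -3.8] Mt [-0.26  0.96 -0.02]
lid diff 0.92
```

>>> drive_tool([
  {"claw": 1, "linear": [0, 0, 0], "angular": [0, 0, 0]},
  {"claw": 1, "linear": [0, 0, 0], "angular": [0, 0, 0]},
])

```text
t: 16.18
tool_pos: [0.6572, -0.1265, 0.1094]
orientation: [2.474, 1.564, 0.915]
force: [2.0, 4.6, 6.7]
opening: 0.0203
```

```bash
python3 chk.py
python3 - <<'E'
from plan import *
shot('scene','s7.png'); a=cv2.imread('pics/s7.png')[110:200,228:350]; b=cv2.imread('pics/scene6.png')[110:200,228:350]
cv2.imwrite('pics/s7z.png',cv2.resize(np.hstack([b,a]),None,fx=3.2,fy=3.2,interpolation=cv2.INTER_CUBIC))
E
```

```text
t 16.18 ang 2.205  grasp(panel mm) [ 1.  -0.6 34.8]  F(panel) [5.4 4.2 4.7]  Mtool [ 0.62 -0.88 -0.26] opening 0.0203 q6 -0.432
tool z in panel [ 0.118  0.163 -0.98 ] Ftool [ 7.4  1.8 -3.3] Mt [-0.38  1.02  0.18]
lid diff 0.89
```

View pics/s7z.png

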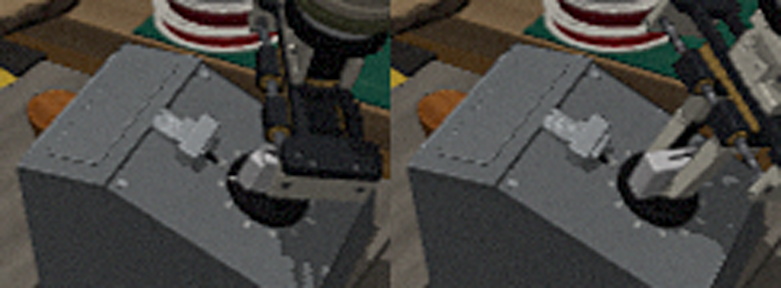

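>>> drive_tool([
  {"claw": 1, "linear": [-0.002, 0.008, 0], "angular": [-0.25, 0, 1.25]},
  {"claw": 1, "linear": [-0.002, 0.008, 0], "angular": [-0.25, 0, 1.25]},
])

```text
t: 16.52
tool_pos: [0.6573, -0.1266, 0.1095]
orientation: [2.512, 1.509, 0.926]
force: [2.1, 5.1, 7.5]
opening: 0.0199
```

```bash
python3 chk.py
```

```text
t 16.52 ang 2.250  grasp(panel mm) [ 0.9 -0.6 34.8]  F(panel) [5.9 4.7 5.4]  Mtool [ 0.7  -0.81  0.06] opening 0.0199 q6 -0.392
tool z in panel [ 0.125  0.158 -0.98 ] Ftool [ 8.3  1.6 -3.8] Mt [-0.17  1.05 -0.1 ]
lid diff 9.0
```

>>> drive_tool([
  {"claw": 1, "linear": [0, 0, 0], "angular": [0, 0, 0]},
  {"claw": 1, "linear": [0, 0, 0], "angular": [0, 0, 0]},
  {"claw": 1, "linear": [0, 0, 0], "angular": [0, 0, 0]},
])

```text
t: 16.95
tool_pos: [0.6573, -0.1266, 0.1095]
orientation: [2.512, 1.509, 0.926]
force: [1.2, 5.1, 7.4]
opening: 0.0198
```

```bash
python3 chk.py
python3 - <<'E'
from plan import *
shot('scene','s8.png'); a=cv2.imread('pics/s8.png')[110:200,228:350]; shot('top','t8.png'); b=cv2.imread('pics/t8.png')[90:180,310:432]
cv2.imwrite('pics/s8z.png',cv2.resize(np.hstack([b,a]),None,fx=3.2,fy=3.2,interpolation=cv2.INTER_CUBIC))
E
```

```text
t 16.95 ang 2.250  grasp(panel mm) [ 0.9 -0.6 34.8]  F(panel) [5.1 4.9 5.7]  Mtool [ 0.67 -0.82 -0.01] opening 0.0198 q6 -0.393
tool z in panel [ 0.125  0.158 -0.98 ] Ftool [ 8.   0.9 -4.2] Mt [-0.22  1.04 -0.04]
lid diff 8.98
```

View pics/s8z.png

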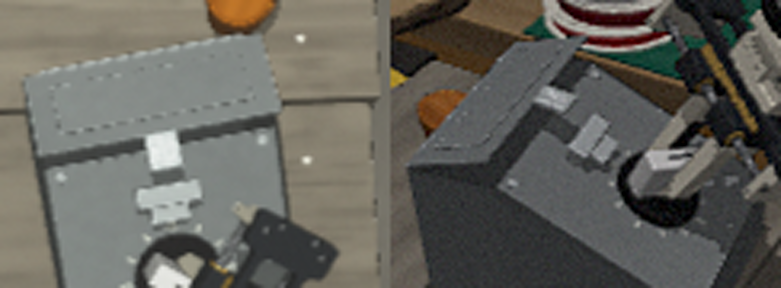

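>>> drive_tool([
  {"claw": 0.66, "linear": [0, 0, 0], "angular": [0, 0, 0]},
  {"claw": 0.66, "linear": [0, 0, 0], "angular": [0, 0, 0]},
  {"claw": 0.66, "linear": [0, 0, 0], "angular": [0, 0, 0]},
  {"claw": 0.66, "linear": [0, 0, 0], "angular": [0, 0, 0]},
])

```text
t: 17.6
tool_pos: [0.6564, -0.1277, 0.1078]
orientation: [2.515, 1.507, 0.923]
force: [0.0, 0.2, -0.0]
opening: 0.0319
```

```bash
python3 chk.py
```

```text
t 17.60 ang 2.252  grasp(panel mm) [-0.8 -1.4 33.8]  F(panel) [ 0.   0.2 -0. ]  Mtool [-0.06  0.18  0.11] opening 0.0319 q6 -0.392
tool z in panel [ 0.123  0.156 -0.98 ] Ftool [ 0.2 -0.1  0.1] Mt [ 0.12 -0.16 -0.09]
lid diff 8.98
```

>>> drive_tool([
  {"claw": 0.66, "linear": [0, 0, -0.8], "angular": [0, 0, 0]},
  {"claw": 0.66, "linear": [0, 0, -1], "angular": [0, 0, 0]},
  {"claw": 0.66, "linear": [0, 0, -1.5], "angular": [0, 0, 0]},
  {"claw": 0.66, "linear": [0, 0, -2], "angular": [0, 0, 0]},
  {"claw": 0.66, "linear": [0, 0, -2], "angular": [0, 0, 0]},
  {"claw": 0.66, "linear": [0, 0, -2], "angular": [0, 0, 0]},
  {"claw": 0.66, "linear": [0, 0, -2], "angular": [0, 0, 0]},
  {"claw": 0.66, "linear": [0, 0, 0], "angular": [0, 0, 0]},
  {"claw": 0.66, "linear": [0, 0, 0], "angular": [0, 0, 0]},
])

```text
t: 18.77
tool_pos: [0.5972, -0.1547, 0.2004]
orientation: [2.514, 1.506, 0.924]
force: [-0.3, -0.5, 0.3]
opening: 0.0315
```

```bash
python3 chk.py
python3 - <<'E'
from plan import *
p=shot('scene','s9.png'); a=cv2.imread('pics/s9.png')[100:220,228:400]; q=shot('top','t9.png'); b=cv2.imread('pics/t9.png')[90:210,310:432]
cv2.imwrite('pics/s9z.png',cv2.resize(np.hstack([b,a]),None,fx=2.7,fy=2.7,interpolation=cv2.INTER_CUBIC))
for l in ['parcel_mid','stamp_mid','reel_mid','lid_edge','bolt']:
    print(l,[(np.round(a['at'],4),round(a['p'],2)) for a in search_frame(p,l)[:1]+search_frame(q,l)[:1]])
E
```

```text
t 18.77 ang 2.252  grasp(panel mm) [-14.4 -19.2 144.7]  F(panel) [-0.2 -0.4  0.4]  Mtool [-0.1   0.22  0.06] opening 0.0315 q6 -0.366
tool z in panel [ 0.124  0.156 -0.98 ] Ftool [-0.4  0.1 -0.5] Mt [ 0.11 -0.22 -0.04]
lid diff 8.93
parcel_mid [(array([0.4034, 0.2077, 0.0397]), 0.72), (array([0.4093, 0.1927, 0.04  ]), 0.57)]
stamp_mid [(array([ 0.4007, -0.1952,  0.0199]), 0.62), (array([ 0.7904, -0.1095,  0.1592]), 0.56)]
reel_mid [(array([ 0.4084, -0.0822,  0.0347]), 0.76), (array([ 0.4077, -0.0975,  0.0372]), 0.71)]
lid_edge [(array([ 0.7883, -0.0985,  0.1615]), 0.67), (array([ 0.7894, -0.1098,  0.1581]), 0.8)]
bolt [(array([ 0.7065, -0.1201,  0.1272]), 0.38), (array([ 0.6547, -0.1263,  0.1067]), 0.61)]
```

View pics/s9z.png

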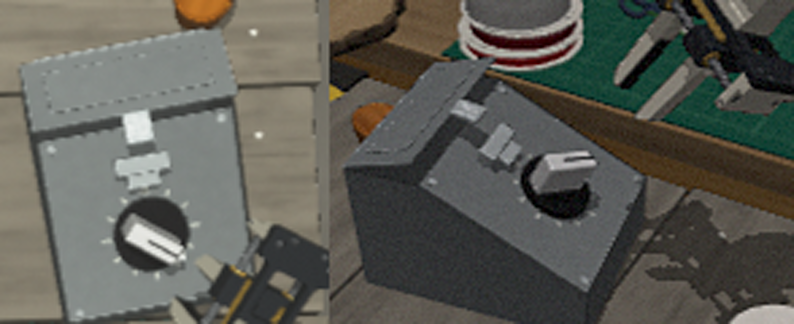

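View pics/s9.png

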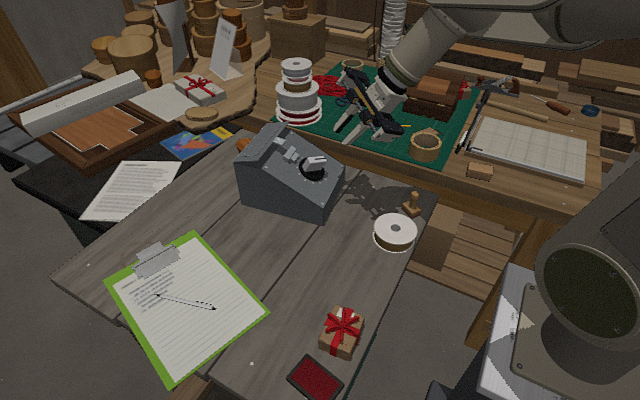

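The lid is up at about pixel (270,140), the bolt has dropped, and the dial points at about 2.2 rad. The stamp (410,203), reel (395,232) and parcel (342,332) are unmoved, and the gripper is clear.

```bash
python3 -c "
from plant import *
print(close_job())"
```

```text
the job is handed in; nothing more can be done
None
```

The lock box is open. I turned the dial right to 2 o'clock and held it there, then left to 11 o'clock and held it there. The measured tool angles at those stops were 1.047 and -0.527 rad.

I then turned right past 2 o'clock and on in steps of about 1.25 degrees. At about 2.25 rad the scene camera showed that the bolt had dropped and the lid had sprung up. I stopped turning at once, let go with a small opening, and backed off about 11 cm. The job was handed in at about 19 s of the 54 s allowed.

- **Final pictures:** the lid is tilted up, the bolt is down, and the dial is still near 2.2 rad. The parcel, stamp and reel were found within about 4 mm of their first positions, which is detector accuracy. The force on the tool was about zero, with nothing touched.
- **Forces:** side forces while turning stayed below about 15 N at every check.
- **The catch itself:** I did not press against the caught dial. That it is caught is inferred from the dropped bolt and the raised lid.
- **Checks that disagreed:**
  - The network's last "stamp" and "bolt" finds in the top view landed on the lid and the dial, so I ignored them. The stamp shows unmoved in the scene picture.
  - A dip in wrist torque at 2.205 rad looked like the catch, but a picture showed the bolt still shut, so I went on.

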